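Shift a drive unit's pull-out selector from first to third place

TASK

Shift the drive unit on the bench from first to third speed with its sprung pull-out selector: pull the knob out, turn it counter-clockwise (seen from above) to the two-stud place, let it drop home and let go of it; then take it afresh with the hand turned back, pull it out again and turn it on to the three-stud place. The notches do not line up exactly with the studs, so feel for each one and never force the knob round while it is home; finish with the knob sunk fully home at three studs and let go, and leave the other things on the bench where they are.

Things in the scene. Friction and masses are not known exactly. Their poses are not given: they have to be found in the camera images.
- unit: Drive unit: fixed aluminium and steel chassis, 220 (x) x 190 (y) mm, its flat top plate 112 mm above the bench, on two pine blocks. Origin on the bench under the selector's vertical turning axis, z up. The three stud places lie on its +x side.
- selector_grip (a point): Black bar knob on a round aluminium skirt in the middle of the unit's top. Bar 18 mm thick, gripped across from above. This point moves with it: on the turning axis, inside the bar, 30 mm above the top plate when home (142 mm above the bench), 22.5 mm above the skirt's top and 17.5 mm below the bar's top. x points along the bar to its nose, z up.
- selector_nose (a point): Tip of the knob's nose, top edge, 55 mm from the turning axis. The bar is 91 mm long: a square tail ends 36 mm behind the axis, full thickness (18 mm) reaches 36 mm ahead of it, then the thinner nose (10 mm); a white line runs along the top at the nose end. Bar 40 mm high; skirt 64 mm across.
- selector_pull (a joint): How far the knob is pulled straight up, m: 0 = fully home, 0.014 = stop. A spring draws it down with 5 N at home, 4 N more per 10 mm. It turns only when 8 mm or more out; between notches the freed knob rests 8 mm out on a ring, slides round lightly, and snaps down to 0 by itself within about 0.08 rad of a notch's middle.
- selector_turn (a joint): Knob angle, rad, counter-clockwise from above: 0 at the first place (start, nose at one stud). The studs of the second place stand at 1.31, of the third at 2.62, but each notch lies anywhere up to 0.2 rad to either side of its studs, hidden inside. Home in a notch it has only about 0.03 rad of play. Stops at -0.2 and 2.97.
- mark_one (a point): Centre of the single raised stud (12 mm across, 3 mm high) on the top plate, 74 mm from the turning axis: the first place.
- mark_two (a point): Centre of the pair of studs on the top plate, 74 mm from the axis: the second place.
- mark_three (a point): Centre of the row of three studs on the top plate, 74 mm from the axis: the third place.
- bracket_mid (a point): Bystander, leave alone: loose aluminium channel-shaped switch bracket, 100 x 75 x 50 mm, standing on the bench; point at its centre.
- capacitor_mid (a point): Bystander, leave alone: loose upright aluminium can, 52 mm across and 85 mm high with two terminals on top; point at its centre.
- screwdriver_grip (a point): Bystander, leave alone: loose screwdriver 190 mm long with black handle, lying on the bench; point on its handle.

How it is judged:
On the way, in this order (a step that is already met when the one before it is completed fails the run):
1. the knob has dropped home in the second notch (at the two studs) and the fingers have let go of it (value of joint selector_turn between 1 and 1.62 rad and value of joint selector_pull below 0.002 m and contact force between the fingers and selector_turn below 0.2 N), for 0.2 s.
2. the knob is pulled out of the second notch again (value of joint selector_pull above 0.007 m and value of joint selector_turn above 1 rad), for 0.1 s.
At the end, for the whole second after the job is handed in: The knob sits fully home (less than 2 mm out) in the third notch, its nose within 0.31 rad of the three studs, still and let go (value of joint selector_turn between 2.31 and 2.93 rad and value of joint selector_pull below 0.002 m and velocity of joint selector_turn between -0.05 and 0.05 rad/s); the robot touches nothing.
It fails at once if a bystander was pushed more than 30 mm (distance of any of bracket_mid, capacitor_mid, screwdriver_grip from where it was at the start of the episode above 0.03 m).
It fails at once if the knob was forced round between two places without being pulled out ((value of joint selector_pull below 0.004 m and value of joint selector_turn between 0.15 and 0.95 rad) or (value of joint selector_pull below 0.004 m and value of joint selector_turn between 1.65 and 2.2 rad)).
It also fails if it takes over 64 s, if anything falls off the work surface, if the arm or the gripper's body presses on something with over 40 N, if the wrist force passes 120 N, or if a joint passes its speed limit or range.

ROBOT

A 6-joint arm with a two-finger parallel gripper is mounted at the origin on the work surface. World frame = base frame: x ahead of the robot, y to its left, z up, the work surface at z = 0. Lengths are in m, angles in rad, forces in N, time in s.
With the tool pointing down it reaches from about 0.25 to 0.85 m from the base axis. Payload 12.5 kg.
Tool frame: the origin (TCP) lies at the centre of the arm's flange, where the gripper is bolted on; the fingertips stand 186 mm ahead of it and the grasp point (between the pads) lies 167 mm ahead of it (manip.nose_length is the distance from the TCP to the fingertips, in m); y points along the fingers, z is the direction in which the jaws open and shut, and the axes are right-handed (so a half turn about y gives the same grasp; the last joint's range is limited). The gripper opens to 93 mm and grips with 3 to 60 N. Pads are 15 mm wide; open, the fingers measure 128 mm over their backs; the gripper's body (75 mm by 188 mm) begins 65 mm behind the grasp point.
Start: joints at [-1.241, 0.351, 1.652, -0, 1.139, -0.085], TCP at [0.222, -0.503, 0.405] pointing down, gripper open.
Joint ranges: [-2.75, 2.75], [-0.79, 2.1], [0.01, 2.65], [-1.57, 4.71], [0.07, 3.14], [-2.87, 2.87]. Speed limits (rad/s): [2.22, 2.22, 2.79, 3.14, 3.14, 3.14].

INTERFACE

Orientations are given as a rotation vector (axis times angle).
In Python, from rig import manip gives the robot as it stands.
- The arm moves only by the tool apply_moves, never from a script. Its argument "motion" is a list of rows, each a list of 2 entries, a list of its own where there are three numbers: the shift along the tool's x, y, z in mm, then the turn, a rotation vector about the tool's x, y, z in degrees. In form: [[[x, y, z], [rx, ry, rz]], ...]. A call has 1 to 12 rows; each row shifts and turns the pose as measured when the row begins, along the tool's axes as they then stand; what a row does not reach is not made up. A row lasts 1/12 s, in which the tool goes at most 41.7 mm and 7.16 degrees, less where a joint would pass 70% of its speed; a pose out of reach is approached as far as the arm can. A call with a gripper value outside its range is refused whole. "fingers" is the closure, from 0 (fully open) to 1 (shut), set as the call begins (left out, the last holds). The fingers move at their own pace and stop on an object; the grip force is fixed at half the most. Time passes only in rows, so rows that do not move let the fingers close. It gives the time, the measured TCP pose, the force and the opening at its end, in the units of the state.
- manip.state(): the state, without advancing time (a new reading comes with each control period).
- manip.read_camera(name): name is "scene" or "top"; returns a dict with "image" (420x560x3 uint8, red, green, blue), "mtx" (3x3 intrinsics, pixels), "distortion" ([k1, k2, p1, p2, k3] as OpenCV has them; the pictures are not rectified), "world_to_cam" (4x4, takes a point from world to camera coordinates). Camera axes: x right, y up, looking along -z (the intrinsics and any distortion apply to the point x, -y, -z); pixel columns grow to the right and rows downward; lengths in m; the calibration is good to about 2 mm. A picture is of the moment at which its call begins. There is no depth.
- manip.finish_job(): hands the job in, once; it reports no verdict.
Trained networks look in a picture, given as the dict that the camera call returned (one of the last four; its "shot" number tells which), for a name from the list of things; names that differ only in an ending like _2 or _b are one class to them, and where a whole thing is asked for, a point or a joint stands for the part that bears it (a point fixed in the world has none). Each returns a list of dicts, best first, with "p" (0 to 1); they miss things now and then, are a little off and sometimes report something else, mostly with a low value. They report only what shows in the picture. A call takes as long as a camera call.
- manip.outline_of(picture, name): "region" (420x560 bool, what is visible of it) and "box" ([left, top, right, bottom] in pixels, round what is visible of it).
- manip.place_of(picture, name): "point" ([column, row] in pixels: a listed point, or the origin of a listed thing).
The state is a dict: "t": time; "joint_pos": joint angles; "joint_vel": joint speeds; "tau": joint torques, N m; "eef_pos": TCP position; "eef_rot": TCP orientation; "wrist_force": force on the tool from outside, world axes, zero at the start; "torque": the same for the moment, N m; "gripper_width": finger opening in m.
Only numpy, scipy, OpenCV 4.12 (cv2) and the standard library are available. Lean on these libraries where they do the work, as an engineer would, in place of code of your own. Each camera call takes 0.05 s, during which the arm holds its last target.

## Working session

There is one attempt and no reset: what is moved stays moved. The work goes in short steps, Python scripts to look and compute and a tool call to move; the robot and the scene stay as the last step left them, time stands still between calls to the robot, and variables do not carry over. Pictures are saved under pics/ and viewed, and the job is handed in when it is done.

Besides the shell and the picture viewer there is one more tool, called after "Call:" as a command line: name --argument value ..., lists and objects as JSON in quotes. apply_moves: Moves the arm, as the interface text tells. Its arguments: {"type":"object","properties":{"motion":{"type":"array","items":{"type":"array"}},"fingers":{"type":"number"}},"required":["motion"]}

```bash
ls; mkdir -p pics; cat > h.py <<'E'
import numpy as np, cv2
from rig import manip
from scipy.spatial.transform import Rotation as R
def ray(pic,px):
    p=cv2.undistortPoints(np.array([[px]],float),np.array(pic["mtx"]),np.array(pic["distortion"])).ravel()
    T=np.array(pic["world_to_cam"]); d=T[:3,:3].T@np.array([p[0],-p[1],-1.]); c=-T[:3,:3].T@T[:3,3]
    return c,d
def at_z(pic,px,z):
    c,d=ray(pic,px); return c+d*(z-c[2])/d[2]
def proj(pic,P):
    T=np.array(pic["world_to_cam"]); q=(T@np.r_[P,1])[:3]
    u=cv2.projectPoints(np.array([[q[0],-q[1],-q[2]]]),np.zeros(3),np.zeros(3),np.array(pic["mtx"]),np.array(pic["distortion"]))[0]
    return u.ravel()
def save(pic,n): cv2.imwrite("pics/"+n,cv2.cvtColor(pic["image"],cv2.COLOR_RGB2BGR))
E
python3 - <<'E'
from h import *
np.set_printoptions(precision=4,suppress=True)
z={'selector_grip':.142,'selector_nose':.1595,'mark_one':.115,'mark_two':.115,'mark_three':.115,'unit':0,'bracket_mid':.03,'capacitor_mid':.0425,'screwdriver_grip':.015}
for c in ["scene","top"]:
    p=manip.read_camera(c); save(p,c+"0.png")
    for n in z:
        r=manip.place_of(p,n)
        for q in r[:2]: print(c,n,np.round(q["p"],2),np.round(q["point"],1),at_z(p,q["point"],z[n]))
s=manip.state(); print(s)
print(R.from_rotvec(s["eef_rot"]).as_matrix())
E
```

```text
pics
scene selector_grip 0.58 [257.8 182.8] [0.4981 0.1019 0.142 ]
scene selector_nose 0.63 [255.9 191.6] [0.5285 0.0551 0.1595]
scene selector_nose 0.56 [259.7 217.4] [ 0.5797 -0.0035  0.1595]
scene mark_one 0.57 [258.2 213.6] [0.5364 0.0498 0.115 ]
scene mark_two 0.84 [293.6 204.3] [0.5758 0.1128 0.115 ]
scene mark_three 0.56 [282.3 174.9] [0.4986 0.1892 0.115 ]
scene unit 0.7 [262.  237.9] [0.5039 0.1037 0.    ]
scene bracket_mid 0.73 [221.8 307. ] [ 0.5737 -0.1114  0.03  ]
scene capacitor_mid 0.88 [359.2 248.8] [0.7103 0.1453 0.0425]
scene screwdriver_grip 0.54 [276.7 177.2] [0.4066 0.3038 0.015 ]
top selector_grip 0.58 [258.6 232.3] [0.4966 0.1079 0.142 ]
top selector_nose 0.88 [276.3 215.2] [0.5371 0.0649 0.1595]
top mark_one 0.73 [281.4 215. ] [0.541  0.0519 0.115 ]
top mark_two 0.74 [251.8 203.1] [0.5708 0.1261 0.115 ]
top mark_three 0.96 [229.1 235.5] [0.4897 0.1821 0.115 ]
top mark_three 0.32 [240.7 152.4] [0.6999 0.155  0.115 ]
top unit 0.58 [262.1 237. ] [0.4897 0.1026 0.    ]
top bracket_mid 0.85 [337.2 208.9] [ 0.5642 -0.0994  0.03  ]
top capacitor_mid 0.68 [244.4 151.8] [0.7166 0.15   0.0425]
top screwdriver_grip 0.57 [182.7 270.4] [0.3997 0.3144 0.015 ]
{'t': 1.0, 'joint_pos': array([-1.2406,  0.3507,  1.6518,  0.    ,  1.1391, -0.0846]), 'joint_vel': array([-0.0016,  0.0012, -0.0001,  0.0004,  0.0001, -0.0019]), 'tau': array([  0.0021, -49.7248, -28.5489,   0.07  ,   0.022 ,  -0.    ]), 'eef_pos': array([ 0.2217, -0.5033,  0.4047]), 'eef_rot': array([-0.4194,  1.9929, -1.9928]), 'wrist_force': array([ 0.625 , -0.0738, -0.7492]), 'torque': array([ 0.0205, -0.0286,  0.0152]), 'gripper_width': 0.0929762071808655}
[[-0.9152 -0.      0.403 ]
 [-0.403   0.     -0.9152]
 [-0.     -1.     -0.    ]]
```

View pics/scene0.png

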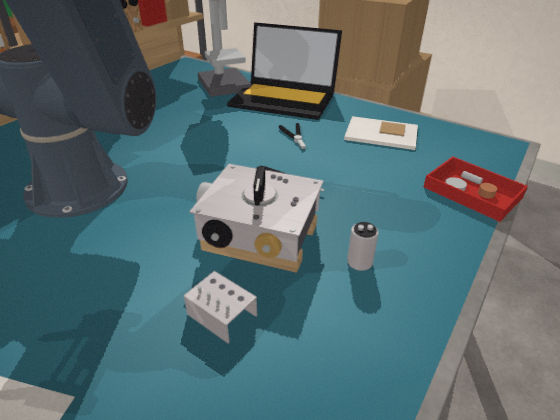

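View pics/top0.png

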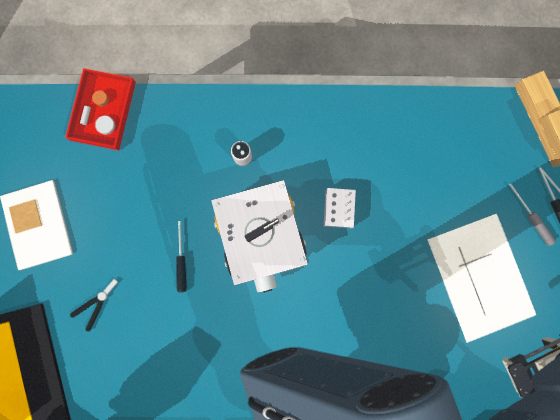

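```bash
python3 - <<'E'
import cv2
a=cv2.imread("pics/top0.png")[165:300,190:320]; cv2.imwrite("pics/topz.png",cv2.resize(a,None,fx=4.4,fy=4.4,interpolation=cv2.INTER_CUBIC))
a=cv2.imread("pics/scene0.png")[150:270,190:330]; cv2.imwrite("pics/scz.png",cv2.resize(a,None,fx=5,fy=5,interpolation=cv2.INTER_CUBIC))
E
```

```text
(no output)
```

View pics/topz.png

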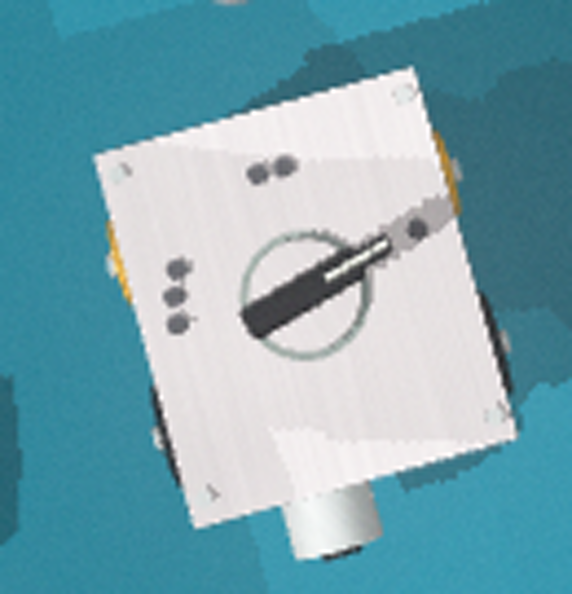

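View pics/scz.png

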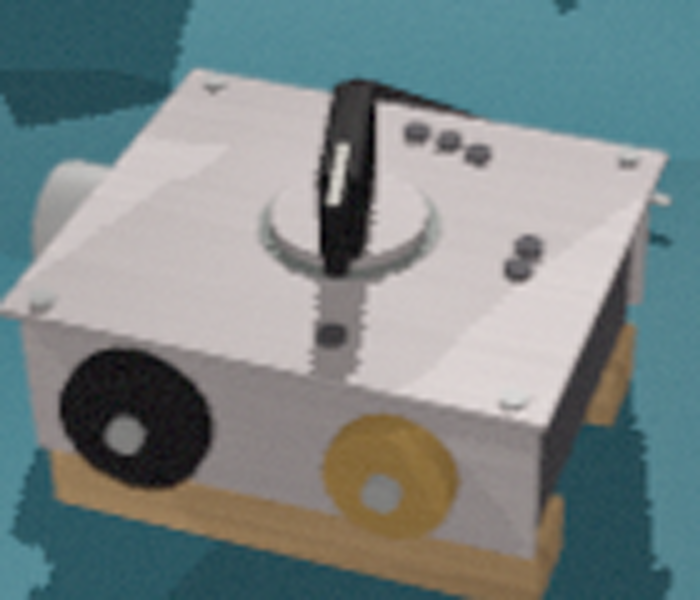

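```bash
python3 - <<'E'
from h import *
from scipy.optimize import least_squares
np.set_printoptions(precision=4,suppress=True)
P={c:manip.read_camera(c) for c in ("top","scene")}
obs=[]
for c,f,o,L in [("top",4.4,(190,165),dict(m0=(417,230),m1=(272,169),m2=(177,296),n=(389,243))),("scene",5,(190,150),dict(m0=(331,335),m1=(523,258),m2=(447,141)))]:
    for k,v in L.items():
        obs.append((c,k,(np.array(v)+.5)/f-.5+np.array(o)))
def model(q,k):
    x,y,a=q[:3]
    if k=='n': return np.array([x+.055*np.cos(a+q[3]),y+.055*np.sin(a+q[3]),.1595])
    t=a+1.31*int(k[1]); return np.array([x+.074*np.cos(t),y+.074*np.sin(t),.1145])
for cs in (("top",),("scene",),("top","scene")):
    res=lambda q: np.concatenate([(proj(P[c],model(q,k))-v) for c,k,v in obs if c in cs]+[[q[3]]])
    r=least_squares(res,[.5,.105,-.9,0]); print(cs,r.x,r.fun)
q=r.x
for c in P:
  print(c,[proj(P[c],[q[0],q[1],z]) for z in (.112,.1195,.1595)])
E
```

```text
('top',) [ 0.4991  0.1077 -1.0436 -0.0097] [ 0.2516 -0.0127 -0.071   0.2216 -0.5293 -0.013   0.3379 -0.1929 -0.0097]
('scene',) [ 0.4998  0.1029 -1.0299  0.    ] [-0.1829  0.2616  0.1856 -0.1497  0.0077 -0.1899  0.    ]
('top', 'scene') [ 0.4988  0.106  -1.0382  0.0068] [ 0.8624 -0.013   0.464   0.4027  0.1651  0.2895  0.8045 -0.4816  0.0352
 -0.7647  0.5012 -0.895   0.6646 -0.8894  0.0068]
top [array([259.7324, 231.9202]), array([259.6483, 231.7912]), array([259.1817, 231.0756])]
scene [array([259.6198, 194.3986]), array([259.5402, 191.3442]), array([259.1022, 174.4958])]
```

```bash
cat >> h.py <<'E'
def target(x,y,z,th): # th = world angle of tool z (deg)
    t=np.radians(th); zz=np.array([np.cos(t),np.sin(t),0]); yy=np.array([0,0,-1.]); xx=np.cross(yy,zz)
    M=np.eye(4); M[:3,:3]=np.c_[xx,yy,zz]; M[:3,3]=[x,y,z]; return M
def cur():
    s=manip.state(); M=np.eye(4); M[:3,:3]=R.from_rotvec(s["eef_rot"]).as_matrix(); M[:3,3]=s["eef_pos"]; return M
def plan(T,n,neg=False):
    from scipy.linalg import logm
    D=np.linalg.inv(cur())@T
    L=np.real(logm(D))/n
    from scipy.linalg import expm
    S=expm(L); return np.round(S[:3,3]*1000,1),np.round(np.degrees(R.from_matrix(S[:3,:3]).as_rotvec()),2)
E
python3 - <<'E'
from h import *
print(plan(target(.499,.106,.395,30.5),20))
E
```

```text
(array([-37.7,   0.5,   2.8]), array([-0.  , -4.84,  0.  ]))
```

Call:
apply_moves --motion '[[[-37.7, 0.5, 2.8], [0, -4.84, 0]], [[-37.7, 0.5, 2.8], [0, -4.84, 0]], [[-37.7, 0.5, 2.8], [0, -4.84, 0]], [[-37.7, 0.5, 2.8], [0, -4.84, 0]], [[-37.7, 0.5, 2.8], [0, -4.84, 0]], [[-37.7, 0.5, 2.8], [0, -4.84, 0]], [[-37.7, 0.5, 2.8], [0, -4.84, 0]], [[-37.7, 0.5, 2.8], [0, -4.84, 0]], [[-37.7, 0.5, 2.8], [0, -4.84, 0]], [[-37.7, 0.5, 2.8], [0, -4.84, 0]]]' --fingers 0

```text
t: 1.93
eef_pos: [0.5027, -0.2535, 0.3991]
eef_rot: [-1.062, 1.413, -1.42]
wrist_force: [0.8, 0.7, -0.4]
gripper_width: 0.0929
```

```bash
python3 - <<'E'
from h import *
print(plan(target(.499,.106,.395,30.5),12),cur()[:3,3])
E
```

```text
(array([-30.7,   0.3,   2.4]), array([-0.  , -3.9 ,  0.02])) [ 0.50273512 -0.25353292  0.39910846]
```

Call:
apply_moves --motion '[[[-34, 0.3, 2.6], [0, -4.3, 0]], [[-34, 0.3, 2.6], [0, -4.3, 0]], [[-34, 0.3, 2.6], [0, -4.3, 0]], [[-34, 0.3, 2.6], [0, -4.3, 0]], [[-34, 0.3, 2.6], [0, -4.3, 0]], [[-34, 0.3, 2.6], [0, -4.3, 0]], [[-34, 0.3, 2.6], [0, -4.3, 0]], [[-34, 0.3, 2.6], [0, -4.3, 0]], [[-34, 0.3, 2.6], [0, -4.3, 0]], [[-34, 0.3, 2.6], [0, -4.3, 0]], [[0, 0, 0], [0, 0, 0]]]'

```text
t: 2.85
eef_pos: [0.505, 0.1005, 0.3947]
eef_rot: [-1.41, 0.819, -0.826]
wrist_force: [0.6, 0.3, -1.0]
gripper_width: 0.0926
```

```bash
python3 - <<'E'
from h import *
print(plan(target(.499,.106,.345,30.5),4),cur()[:3,3])
p=manip.read_camera("scene"); save(p,"s1.png")
a=p["image"][100:310,140:420][:,:,::-1]; cv2.imwrite("pics/s1z.png",cv2.resize(a,None,fx=2.8,fy=2.8))
E
```

```text
(array([-2. , 12.4, -0.6]), array([-0.03, -0.26,  0.06])) [0.50496167 0.10046692 0.39465575]
```

View pics/s1z.png

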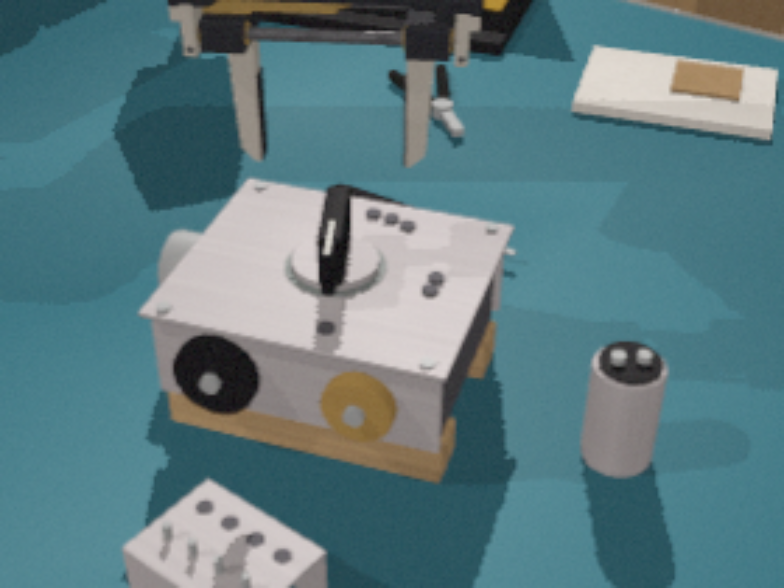

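The open fingers (tips at about (255,160) and (415,165) in the crop) straddle the bar at column 335, square to it. Going down.

Call:
apply_moves --motion '[[[-2.5, 15, -0.6], [0, -0.3, 0]], [[-2.5, 15, -0.6], [0, -0.3, 0]], [[-2, 15, -0.6], [0, -0.3, 0]], [[-1, 15, -0.6], [0, 0, 0]], [[0, 0, 0], [0, 0, 0]]]'

```text
t: 3.32
eef_pos: [0.5014, 0.1022, 0.334]
eef_rot: [-1.411, 0.808, -0.824]
wrist_force: [-0.1, -1.2, -0.5]
gripper_width: 0.0929
```

```bash
python3 - <<'E'
from h import *
print(plan(target(.499,.106,.313,30.5),3),cur()[:3,3])
E
```

```text
(array([-1.5,  7. , -0.1]), array([-0.12, -0.19,  0.15])) [0.50138742 0.10220888 0.33402737]
```

Call:
apply_moves --motion '[[[-2, 8, 0], [-0.2, -0.2, 0.3]], [[-2, 8, 0], [-0.2, -0.2, 0.2]], [[-1, 7, 0], [0, -0.2, 0]], [[0, 0, 0], [0, 0, 0]], [[0, 0, 0], [0, 0, 0]]]'

```text
t: 3.73
eef_pos: [0.5003, 0.1049, 0.3105]
eef_rot: [-1.414, 0.811, -0.81]
wrist_force: [-0.1, 0.6, 0.4]
gripper_width: 0.0929
```

```bash
python3 - <<'E'
from h import *
print(plan(target(.499,.106,.313,30.5),1),cur()[:3,3])
E
```

```text
(array([-1.6, -2.5, -0.5]), array([-0.  , -0.15, -0.04])) [0.50026591 0.10489457 0.3104923 ]
```

Call:
apply_moves --motion '[[[-1.2, -2, -0.5], [0, 0, 0]], [[0, 0, 0], [0, 0, 0]], [[0, 0, 0], [0, 0, 0]], [[0, 0, 0], [0, 0, 0]], [[0, 0, 0], [0, 0, 0]], [[0, 0, 0], [0, 0, 0]], [[0, 0, 0], [0, 0, 0]], [[0, 0, 0], [0, 0, 0]]]' --fingers 1

```text
t: 4.4
eef_pos: [0.4996, 0.1058, 0.3145]
eef_rot: [-1.412, 0.809, -0.812]
wrist_force: [0.4, -0.4, -0.6]
gripper_width: 0.0441
```

Call:
apply_moves --motion '[[[0, 0, 0], [0, 0, 0]], [[0, 0, 0], [0, 0, 0]], [[0, 0, 0], [0, 0, 0]], [[0, 0, 0], [0, 0, 0]], [[0, 0, 0], [0, 0, 0]], [[0, 0, 0], [0, 0, 0]]]'

```text
t: 4.9
eef_pos: [0.4993, 0.1056, 0.3145]
eef_rot: [-1.413, 0.81, -0.811]
wrist_force: [-0.6, 0.3, -0.8]
gripper_width: 0.0179
```

Call:
apply_moves --motion '[[[0, -4, 0], [0, 0, 0]], [[0, -4, 0], [0, 0, 0]], [[0, -3, 0], [0, 0, 0]], [[0, 0, 0], [0, 0, 0]]]'

```text
t: 5.23
eef_pos: [0.4994, 0.1056, 0.3249]
eef_rot: [-1.414, 0.81, -0.811]
wrist_force: [2.8, 0.3, -9.3]
gripper_width: 0.0181
```

Call:
apply_moves --motion '[[[0, 0, 0], [0, -3, 0]], [[0, 0, 0], [0, -5, 0]], [[0, 0, 0], [0, -5, 0]], [[0, 0, 0], [0, -5, 0]], [[0, 0, 0], [0, -5, 0]], [[0, 0, 0], [0, -5, 0]], [[0, 0, 0], [0, -5, 0]], [[0, 0, 0], [0, -5, 0]], [[0, 0, 0], [0, -5, 0]], [[0, 0, 0], [0, 0, 0]]]'

```text
t: 6.07
eef_pos: [0.4998, 0.1064, 0.3232]
eef_rot: [-1.558, 0.199, -0.203]
wrist_force: [4.2, -0.2, -8.7]
gripper_width: 0.0179
```

```bash
cat >> h.py <<'E'
def rep():
    M=cur(); s=manip.state(); th=np.degrees(np.arctan2(M[1,2],M[0,2]))
    print("t",s["t"],"pos",np.round(M[:3,3]*1000,1),"th",round(th,2),"turn",round(np.radians((th-30.5+180)%360-180),3),"F",np.round(s["wrist_force"],1),"T",np.round(s["torque"],2),"w",round(s["gripper_width"],4),"j6",np.round(s["joint_pos"][5],2),"tilt",np.round(M[2,[0,2]],4))
E
python3 -c "from h import *; rep()"
```

```text
t 6.0667 pos [499.8 106.4 323.2] th 75.31 turn 0.782 F [ 4.2 -0.2 -8.7] T [-0.1  -0.75  0.04] w 0.0179 j6 -1.2 tilt [0.0022 0.0041]
```

Call:
apply_moves --motion '[[[0, -1.5, 0], [0, -5, 0]], [[0, -0.5, 0], [0, -5, 0]], [[0, 0, 0], [0, -3, 0]], [[0, 0, 0], [0, 0, 0]], [[0, 2, 0], [0, 0, 0]], [[0, 2, 0], [0, 0, 0]], [[0, 0, 0], [0, 0, 0]]]'

```text
t: 6.65
eef_pos: [0.4998, 0.1067, 0.3215]
eef_rot: [-1.567, 0.03, -0.034]
wrist_force: [0.2, -0.4, -2.1]
gripper_width: 0.0178
```

```bash
python3 -c "from h import *; rep()"
```

```text
t 6.65 pos [499.8 106.7 321.5] th 87.67 turn 0.998 F [ 0.2 -0.4 -2.1] T [ 0.09 -0.39  0.18] w 0.0178 j6 -1.41 tilt [0.003  0.0041]
```

Call:
apply_moves --motion '[[[0, 0.5, 0], [0, -3, 0]], [[0, 0.5, 0], [0, 0, 0]]]'

```text
t: 6.82
eef_pos: [0.4998, 0.1068, 0.3213]
eef_rot: [-1.567, -0.009, 0.003]
wrist_force: [-2.4, 1.0, 1.6]
gripper_width: 0.0184
```

```bash
python3 -c "from h import *; rep()"
```

```text
t 6.8167 pos [499.8 106.8 321.3] th 90.44 turn 1.046 F [-2.4  1.   1.6] T [ 0.27 -0.12  0.21] w 0.0184 j6 -1.46 tilt [0.0035 0.0042]
```

Call:
apply_moves --motion '[[[0, 0.5, 0], [0, -3, 0]], [[0, 0.5, 0], [0, 0, 0]]]'

```text
t: 6.98
eef_pos: [0.4997, 0.1069, 0.3209]
eef_rot: [-1.566, -0.047, 0.041]
wrist_force: [-2.7, 1.4, 5.0]
gripper_width: 0.0178
```

```bash
python3 -c "from h import *; rep()"
```

```text
t 6.9833 pos [499.7 106.9 320.9] th 93.19 turn 1.094 F [-2.7  1.4  5. ] T [0.18 0.13 0.31] w 0.0178 j6 -1.51 tilt [0.004  0.0042]
```

Call:
apply_moves --motion '[[[0, 0, 0], [0, -3, 0]], [[0, 0.3, 0], [0, 0, 0]]]'

```text
t: 7.15
eef_pos: [0.4997, 0.1069, 0.3211]
eef_rot: [-1.565, -0.084, 0.077]
wrist_force: [-1.4, 1.2, 0.7]
gripper_width: 0.0181
```

```bash
python3 -c "from h import *; rep()"
```

```text
t 7.15 pos [499.7 106.9 321.1] th 95.86 turn 1.141 F [-1.4  1.2  0.7] T [ 0.28 -0.04  0.24] w 0.0181 j6 -1.56 tilt [0.0045 0.0041]
```

Call:
apply_moves --motion '[[[0, 0, 0], [0, -3, 0]], [[0, 0.3, 0], [0, 0, 0]]]'

```text
t: 7.32
eef_pos: [0.4996, 0.107, 0.3212]
eef_rot: [-1.563, -0.12, 0.113]
wrist_force: [-1.7, 1.5, 2.8]
gripper_width: 0.0176
```

```bash
python3 -c "from h import *; rep()"
```

```text
t 7.3167 pos [499.6 107.  321.2] th 98.47 turn 1.186 F [-1.7  1.5  2.8] T [0.43 0.01 0.3 ] w 0.0176 j6 -1.6 tilt [0.0048 0.0041]
```

Call:
apply_moves --motion '[[[0, 0, 0], [0, -3, 0]], [[0, 0.3, 0], [0, 0, 0]]]'

```text
t: 7.48
eef_pos: [0.4996, 0.107, 0.3212]
eef_rot: [-1.561, -0.155, 0.148]
wrist_force: [-2.3, 1.0, 4.2]
gripper_width: 0.0176
```

```bash
python3 -c "from h import *; rep()"
```

```text
t 7.4833 pos [499.6 107.  321.2] th 101.06 turn 1.232 F [-2.3  1.   4.2] T [0.24 0.13 0.2 ] w 0.0176 j6 -1.65 tilt [0.0051 0.0039]
```

Call:
apply_moves --motion '[[[0, 0, 0], [0, -3, 0]], [[0, 0.3, 0], [0, 0, 0]]]'

```text
t: 7.65
eef_pos: [0.4995, 0.1071, 0.3211]
eef_rot: [-1.558, -0.19, 0.183]
wrist_force: [-3.6, 0.4, 4.2]
gripper_width: 0.0179
```

```bash
python3 -c "from h import *; rep()"
```

```text
t 7.65 pos [499.5 107.1 321.1] th 103.61 turn 1.276 F [-3.6  0.4  4.2] T [0.3  0.12 0.18] w 0.0179 j6 -1.69 tilt [0.0052 0.0038]
```

Call:
apply_moves --motion '[[[0, 0, 0], [0, -3, 0]], [[0, 0.3, 0], [0, 0, 0]]]'

```text
t: 7.82
eef_pos: [0.4995, 0.1072, 0.3207]
eef_rot: [-1.555, -0.225, 0.217]
wrist_force: [-3.2, 1.0, 5.4]
gripper_width: 0.0181
```

```bash
python3 -c "from h import *; rep()"
```

```text
t 7.8167 pos [499.5 107.2 320.7] th 106.16 turn 1.321 F [-3.2  1.   5.4] T [0.31 0.24 0.42] w 0.0181 j6 -1.74 tilt [0.0055 0.0037]
```

Call:
apply_moves --motion '[[[0, 0, 0], [0, -3, 0]], [[0, 0.3, 0], [0, 0, 0]]]'

```text
t: 7.98
eef_pos: [0.4995, 0.1073, 0.3203]
eef_rot: [-1.551, -0.26, 0.252]
wrist_force: [-0.5, 1.3, 1.3]
gripper_width: 0.0179
```

```bash
python3 -c "from h import *; rep()"
```

```text
t 7.9833 pos [499.5 107.3 320.3] th 108.7 turn 1.365 F [-0.5  1.3  1.3] T [ 0.39 -0.03  0.2 ] w 0.0179 j6 -1.78 tilt [0.0056 0.0034]
```

Call:
apply_moves --motion '[[[0, 0.2, 0], [0, -2.5, 0]], [[0, 0.4, 0], [0, 0, 0]]]'

```text
t: 8.15
eef_pos: [0.4995, 0.1073, 0.319]
eef_rot: [-1.548, -0.287, 0.28]
wrist_force: [2.3, 1.8, -5.1]
gripper_width: 0.0179
```

```bash
python3 -c "from h import *; rep()"
```

```text
t 8.15 pos [499.5 107.3 319. ] th 110.71 turn 1.4 F [ 2.3  1.8 -5.1] T [ 0.45 -0.43  0.25] w 0.0179 j6 -1.82 tilt [0.0056 0.0034]
```

Call:
apply_moves --motion '[[[0, 0, 0], [0, -2.5, 0]], [[0, 0.3, 0], [0, 0, 0]]]'

```text
t: 8.32
eef_pos: [0.4996, 0.1074, 0.3178]
eef_rot: [-1.544, -0.315, 0.307]
wrist_force: [2.8, 1.6, -7.5]
gripper_width: 0.0177
```

```bash
python3 -c "from h import *; rep()"
```

```text
t 8.3167 pos [499.6 107.4 317.8] th 112.73 turn 1.435 F [ 2.8  1.6 -7.5] T [ 0.35 -0.54  0.01] w 0.0177 j6 -1.85 tilt [0.0054 0.0033]
```

Force turned to −7.5 N while z falls: the notch is here. Lower, then let go.

Call:
apply_moves --motion '[[[0, 1.5, 0], [0, 0, 0]], [[0, 1.5, 0], [0, 0, 0]], [[0, 1, 0], [0, 0, 0]], [[0, 0, 0], [0, 0, 0]]]'

```text
t: 8.65
eef_pos: [0.4997, 0.1074, 0.3146]
eef_rot: [-1.546, -0.304, 0.297]
wrist_force: [1.8, 1.7, -6.4]
gripper_width: 0.0176
```

```bash
python3 -c "from h import *; rep()"
```

```text
t 8.65 pos [499.7 107.4 314.6] th 111.98 turn 1.422 F [ 1.8  1.7 -6.4] T [ 0.29 -0.18  0.06] w 0.0176 j6 -1.84 tilt [0.005  0.0033]
```

Call:
apply_moves --motion '[[[0, 0, 0], [0, 0, 0]], [[0, 0, 0], [0, 0, 0]], [[0, 0, 0], [0, 0, 0]], [[0, 0, 0], [0, 0, 0]], [[0, 0, 0], [0, 0, 0]], [[0, 0, 0], [0, 0, 0]], [[0, 0, 0], [0, 0, 0]], [[0, 0, 0], [0, 0, 0]]]' --fingers 0

```text
t: 9.32
eef_pos: [0.5, 0.107, 0.3152]
eef_rot: [-1.547, -0.3, 0.292]
wrist_force: [-0.1, -0.6, 0.5]
gripper_width: 0.0663
```

Call:
apply_moves --motion '[[[0, -15, 0], [0, 0, 0]], [[0, -20, 0], [0, 0, 0]], [[0, -20, 0], [0, 0, 0]], [[0, -10, 0], [0, 0, 0]], [[0, 0, 0], [0, 0, 0]], [[0, 0, 0], [0, 0, 0]]]'

```text
t: 9.82
eef_pos: [0.4993, 0.1066, 0.3814]
eef_rot: [-1.547, -0.298, 0.294]
wrist_force: [0.1, 0.6, -0.1]
gripper_width: 0.093
```

```bash
python3 - <<'E'
from h import *
rep()
p=manip.read_camera("scene")
a=p["image"][100:310,140:420][:,:,::-1]; cv2.imwrite("pics/s2z.png",cv2.resize(a,None,fx=2.8,fy=2.8))
for t in (1.38,1.42,1.47):
  a=-1.0385+t; print(t,proj(p,[.499+.055*np.cos(a),.106+.055*np.sin(a),.1595]))
print(proj(p,[.499,.106,.1595]),proj(p,[.499,.106,.1675]))
for q in manip.place_of(p,"selector_nose"): print(q)
E
```

```text
t 9.8167 pos [499.3 106.6 381.4] th 111.62 turn 1.416 F [ 0.1  0.6 -0.1] T [ 0.08 -0.11  0.  ] w 0.093 j6 -1.83 tilt [0.0033 0.0028]
1.38 [286.53615164 178.46030128]
1.42 [286.78025231 177.85943343]
1.47 [287.02135288 177.10441422]
[259.19810712 174.52462454] [259.10825244 171.03769983]
{'point': [287.1, 177.8], 'p': 0.57}
```

View pics/s2z.png

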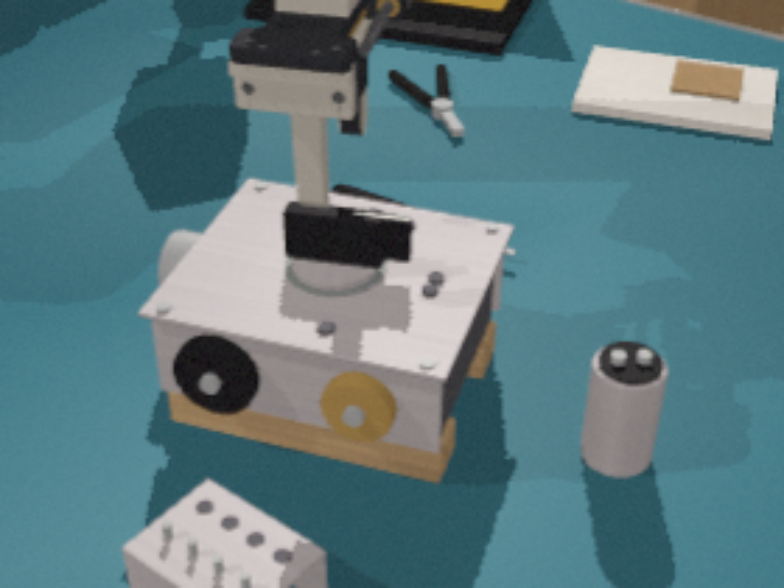

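The bar now lies towards the two studs. The network's nose at (287.1,177.8) matches the home-height prediction for turn ≈1.42 (an 8 mm raised knob would sit 3.5 px higher). Turning the hand back half a turn above the knob.

Call:
apply_moves --motion '[[[0, 0, 0], [0, 7, 0]], [[0, 0, 0], [0, 7, 0]], [[0, 0, 0], [0, 7, 0]], [[0, 0, 0], [0, 7, 0]], [[0, 0, 0], [0, 7, 0]], [[0, 0, 0], [0, 7, 0]], [[0, 0, 0], [0, 7, 0]], [[0, 0, 0], [0, 7, 0]], [[0, 0, 0], [0, 7, 0]], [[0, 0, 0], [0, 7, 0]], [[0, 0, 0], [0, 7, 0]], [[0, 0, 0], [0, 7, 0]]]'

```text
t: 10.92
eef_pos: [0.4976, 0.1064, 0.367]
eef_rot: [-1.398, 0.887, -0.859]
wrist_force: [-0.8, 0.7, 0.2]
gripper_width: 0.0928
```

Call:
apply_moves --motion '[[[0, 0, 0], [0, 7, 0]], [[0, 0, 0], [0, 7, 0]], [[0, 0, 0], [0, 7, 0]], [[0, 0, 0], [0, 7, 0]], [[0, 0, 0], [0, 7, 0]], [[0, 0, 0], [0, 7, 0]], [[0, 0, 0], [0, 7, 0]], [[0, 0, 0], [0, 7, 0]], [[0, 0, 0], [0, 7, 0]], [[0, 0, 0], [0, 7, 0]], [[0, 0, 0], [0, 7, 0]], [[0, 0, 0], [0, 0, 0]]]'

```text
t: 11.92
eef_pos: [0.4955, 0.106, 0.3528]
eef_rot: [-0.657, 1.878, -1.856]
wrist_force: [-0.6, 0.7, 0.0]
gripper_width: 0.0932
```

```bash
python3 - <<'E'
from h import *
rep(); print(plan(target(.4995,.1065,.350,-68.3),4))
E
```

```text
t 11.9167 pos [495.5 106.  352.8] th -53.35 turn -1.464 F [-0.6  0.7  0. ] T [-0.04 -0.   -0.02] w 0.0932 j6 1.05 tilt [ 0.0332 -0.0231]
(array([-0.9,  0.7,  0.4]), array([0.27, 3.74, 0.52]))
```

Call:
apply_moves --motion '[[[-0.5, -3, 1], [0.8, 4.2, 1]], [[-1, -3, 1.5], [0.6, 4.2, 0.9]], [[-1, -1, 1.5], [0.3, 4.2, 0.5]], [[-1, 0, 0.5], [0, 3.5, 0]], [[0, 0, 0], [0, 0, 0]]]'

```text
t: 12.33
eef_pos: [0.5006, 0.1038, 0.3557]
eef_rot: [-0.37, 2.012, -2.026]
wrist_force: [0.4, -0.1, 0.1]
gripper_width: 0.0927
```

```bash
python3 - <<'E'
from h import *
rep(); print(plan(target(.4995,.1065,.330,-68.3),3))
E
```

```text
t 12.3333 pos [500.6 103.8 355.7] th -68.96 turn -1.736 F [ 0.4 -0.1  0.1] T [ 0.06 -0.02  0.03] w 0.0927 j6 1.32 tilt [-0.0038  0.0076]
(array([ 0. ,  8.5, -1. ]), array([-0.15, -0.22, -0.07]))
```

Call:
apply_moves --motion '[[[0, 10, -1.3], [-0.3, -0.25, -0.15]], [[0, 10, -1], [-0.15, -0.25, -0.1]], [[0, 9, -0.5], [0, -0.2, 0]], [[0, 0, 0], [0, 0, 0]]]'

```text
t: 12.67
eef_pos: [0.4989, 0.1066, 0.322]
eef_rot: [-0.405, 2.008, -2.005]
wrist_force: [-0.3, 0.5, -0.6]
gripper_width: 0.0932
```

```bash
python3 - <<'E'
from h import *
rep(); print(plan(target(.4995,.1065,.3135,-68.3),2))
E
```

```text
t 12.6667 pos [498.9 106.6 322. ] th -67.41 turn -1.709 F [-0.3  0.5 -0.6] T [-0.01 -0.07 -0.07] w 0.0932 j6 1.29 tilt [ 0.0037 -0.002 ]
(array([-0.3,  4.3,  0.2]), array([0.06, 0.44, 0.11]))
```

Call:
apply_moves --motion '[[[-0.3, 5, 0.2], [0.1, 0.5, 0.15]], [[-0.3, 4, 0.2], [0, 0.4, 0]], [[0, 0, 0], [0, 0, 0]]]'

```text
t: 12.92
eef_pos: [0.4993, 0.1065, 0.3108]
eef_rot: [-0.39, 2.015, -2.015]
wrist_force: [0.7, 0.7, 0.6]
gripper_width: 0.0929
```

```bash
python3 - <<'E'
from h import *
rep()
E
```

```text
t 12.9167 pos [499.3 106.5 310.8] th -68.24 turn -1.723 F [0.7 0.7 0.6] T [-0.04  0.01 -0.01] w 0.0929 j6 1.31 tilt [ 0.0031 -0.0006]
```

Lift a touch and close.

Call:
apply_moves --motion '[[[0, -2.5, 0], [0, 0, 0]], [[0, 0, 0], [0, 0, 0]], [[0, 0, 0], [0, 0, 0]], [[0, 0, 0], [0, 0, 0]], [[0, 0, 0], [0, 0, 0]], [[0, 0, 0], [0, 0, 0]], [[0, 0, 0], [0, 0, 0]], [[0, 0, 0], [0, 0, 0]], [[0, 0, 0], [0, 0, 0]], [[0, 0, 0], [0, 0, 0]], [[0, 0, 0], [0, 0, 0]], [[0, 0, 0], [0, 0, 0]]]' --fingers 1

```text
t: 13.92
eef_pos: [0.4995, 0.1069, 0.3148]
eef_rot: [-0.388, 2.016, -2.013]
wrist_force: [-8.4, 23.9, 5.5]
gripper_width: 0.0177
```

Call:
apply_moves --motion '[[[0, 0, 0], [0, 0, 0]], [[0, 0, 0], [0, 0, 0]], [[0, 0, 0], [0, 0, 0]], [[0, 0, 0], [0, 0, 0]]]'

```text
t: 14.25
eef_pos: [0.4994, 0.1073, 0.3149]
eef_rot: [-0.389, 2.016, -2.012]
wrist_force: [-0.6, 1.1, 0.6]
gripper_width: 0.0176
```

```bash
python3 - <<'E'
from h import *
rep()
E
```

```text
t 14.25 pos [499.4 107.3 314.9] th -68.21 turn -1.723 F [-0.6  1.1  0.6] T [0.12 0.05 0.06] w 0.0176 j6 1.31 tilt [ 0.0009 -0.0021]
```

Call:
apply_moves --motion '[[[0, -4, 0], [0, 0, 0]], [[0, -4, 0], [0, 0, 0]], [[0, -3.5, 0], [0, 0, 0]], [[0, 0, 0], [0, 0, 0]], [[0, 0, 0], [0, 0, 0]]]'

```text
t: 14.67
eef_pos: [0.4994, 0.1073, 0.3256]
eef_rot: [-0.389, 2.017, -2.012]
wrist_force: [2.9, 2.0, -10.8]
gripper_width: 0.018
```

```bash
python3 - <<'E'
from h import *
rep()
E
```

```text
t 14.6667 pos [499.4 107.3 325.6] th -68.24 turn -1.723 F [  2.9   2.  -10.8] T [ 0.21 -0.81  0.05] w 0.018 j6 1.31 tilt [ 0.0015 -0.0026]
```

Call:
apply_moves --motion '[[[0, -0.2, 0], [0, -3, 0]], [[0, -0.2, 0], [0, -5, 0]], [[0, -0.2, 0], [0, -5, 0]], [[0, -0.2, 0], [0, -5, 0]], [[0, -0.2, 0], [0, -5, 0]], [[0, -0.2, 0], [0, -5, 0]], [[0, -0.2, 0], [0, -5, 0]], [[0, 0, 0], [0, 0, 0]]]'

```text
t: 15.33
eef_pos: [0.4993, 0.1074, 0.3253]
eef_rot: [-0.871, 1.633, -1.625]
wrist_force: [3.0, 1.7, -10.2]
gripper_width: 0.0182
```

```bash
sed -i 's/th-30.5+180)%360-180)/th-30.5+180)%360)/' h.py; python3 - <<'E'
from h import *
rep()
E
```

```text
t 15.3333 pos [499.3 107.4 325.3] th -33.78 turn 2.02 F [  3.    1.7 -10.2] T [ 0.2  -0.83 -0.01] w 0.0182 j6 0.71 tilt [-0.0008 -0.0041]
```

Rotate to ≈2.3, then set down on the ring.

Call:
apply_moves --motion '[[[0, -0.2, 0], [0, -5, 0]], [[0, -0.2, 0], [0, -5, 0]], [[0, -0.2, 0], [0, -5, 0]], [[0, 0, 0], [0, -1, 0]], [[0, 1.5, 0], [0, 0, 0]], [[0, 1.5, 0], [0, 0, 0]], [[0, 0.5, 0], [0, 0, 0]]]'

```text
t: 15.92
eef_pos: [0.4993, 0.1074, 0.322]
eef_rot: [-1.041, 1.446, -1.438]
wrist_force: [-2.2, 0.6, 2.5]
gripper_width: 0.0178
```

```bash
python3 - <<'E'
from h import *
rep()
E
```

```text
t 15.9167 pos [499.3 107.4 322. ] th -18.37 turn 2.289 F [-2.2  0.6  2.5] T [0.25 0.14 0.1 ] w 0.0178 j6 0.44 tilt [-0.002  -0.0041]
```

On the ring (+2.5 N). Feeling on in small steps.

Call:
apply_moves --motion '[[[0, 0, 0], [0, -3, 0]], [[0, 0.3, 0], [0, 0, 0]]]'

```text
t: 16.08
eef_pos: [0.4992, 0.1074, 0.3221]
eef_rot: [-1.069, 1.411, -1.403]
wrist_force: [0.0, 0.3, -3.7]
gripper_width: 0.0178
```

Call:
apply_moves --motion '[[[0, 0, 0], [0, -3, 0]], [[0, 0.3, 0], [0, 0, 0]]]'

```text
t: 16.25
eef_pos: [0.4992, 0.1074, 0.322]
eef_rot: [-1.095, 1.376, -1.368]
wrist_force: [1.4, 1.1, -1.4]
gripper_width: 0.0178
```

```bash
python3 -c "from h import *; rep()"
```

```text
t 16.25 pos [499.2 107.4 322. ] th -12.83 turn 2.385 F [ 1.4  1.1 -1.4] T [ 0.25 -0.28  0.17] w 0.0178 j6 0.34 tilt [-0.0027 -0.0038]
```

Call:
apply_moves --motion '[[[0, 0, 0], [0, -3, 0]], [[0, 0.3, 0], [0, 0, 0]]]'

```text
t: 16.42
eef_pos: [0.4992, 0.1074, 0.3219]
eef_rot: [-1.12, 1.343, -1.334]
wrist_force: [-0.3, -0.1, -1.2]
gripper_width: 0.0177
```

```bash
python3 -c "from h import *; rep()"
```

```text
t 16.4167 pos [499.2 107.4 321.9] th -10.14 turn 2.432 F [-0.3 -0.1 -1.2] T [ 0.27 -0.17  0.21] w 0.0177 j6 0.29 tilt [-0.0029 -0.0036]
```

Call:
apply_moves --motion '[[[0, 0.3, 0], [0, -3, 0]], [[0, 0.5, 0], [0, 0, 0]]]'

```text
t: 16.58
eef_pos: [0.4991, 0.1073, 0.3215]
eef_rot: [-1.144, 1.309, -1.301]
wrist_force: [-2.2, -1.3, 4.6]
gripper_width: 0.0177
```

```bash
python3 -c "from h import *; rep()"
```

```text
t 16.5833 pos [499.1 107.3 321.5] th -7.53 turn 2.478 F [-2.2 -1.3  4.6] T [0.15 0.46 0.3 ] w 0.0177 j6 0.25 tilt [-0.0031 -0.0036]
```

Call:
apply_moves --motion '[[[0, 0.3, 0], [0, -3, 0]], [[0, 0.3, 0], [0, 0, 0]]]'

```text
t: 16.75
eef_pos: [0.4991, 0.1073, 0.3216]
eef_rot: [-1.167, 1.277, -1.269]
wrist_force: [-2.2, 0.9, 1.4]
gripper_width: 0.0177
```

```bash
python3 -c "from h import *; rep()"
```

```text
t 16.75 pos [499.1 107.3 321.6] th -4.98 turn 2.522 F [-2.2  0.9  1.4] T [0.32 0.19 0.25] w 0.0177 j6 0.2 tilt [-0.0035 -0.0034]
```

Call:
apply_moves --motion '[[[0, 0.2, 0], [0, -3, 0]], [[0, 0.4, 0], [0, 0, 0]]]'

```text
t: 16.92
eef_pos: [0.4991, 0.1072, 0.3216]
eef_rot: [-1.188, 1.245, -1.236]
wrist_force: [-1.6, 0.9, 3.5]
gripper_width: 0.0179
```

```bash
python3 -c "from h import *; rep()"
```

```text
t 16.9167 pos [499.1 107.2 321.6] th -2.44 turn 2.567 F [-1.6  0.9  3.5] T [0.32 0.25 0.21] w 0.0179 j6 0.16 tilt [-0.0037 -0.0031]
```

Call:
apply_moves --motion '[[[0, 0.2, 0], [0, -3, 0]], [[0, 0.4, 0], [0, 0, 0]]]'

```text
t: 17.08
eef_pos: [0.499, 0.1072, 0.3215]
eef_rot: [-1.209, 1.212, -1.204]
wrist_force: [-2.7, 0.0, 5.4]
gripper_width: 0.018
```

```bash
python3 -c "from h import *; rep()"
```

```text
t 17.0833 pos [499.  107.2 321.5] th 0.09 turn 2.611 F [-2.7  0.   5.4] T [0.28 0.37 0.28] w 0.018 j6 0.11 tilt [-0.0039 -0.0028]
```

Call:
apply_moves --motion '[[[0, 0, 0], [0, -3, 0]], [[0, 0.4, 0], [0, 0, 0]]]'

```text
t: 17.25
eef_pos: [0.499, 0.1072, 0.3214]
eef_rot: [-1.229, 1.179, -1.171]
wrist_force: [-2.4, -0.8, 6.2]
gripper_width: 0.0179
```

```bash
python3 -c "from h import *; rep()"
```

```text
t 17.25 pos [499.  107.2 321.4] th 2.61 turn 2.655 F [-2.4 -0.8  6.2] T [0.09 0.48 0.27] w 0.0179 j6 0.07 tilt [-0.0041 -0.0026]
```

Call:
apply_moves --motion '[[[0, 0.2, 0], [0, -3, 0]], [[0, 0.4, 0], [0, 0, 0]]]'

```text
t: 17.42
eef_pos: [0.499, 0.1072, 0.3209]
eef_rot: [-1.249, 1.146, -1.139]
wrist_force: [-3.2, -1.3, 6.8]
gripper_width: 0.0176
```

```bash
python3 -c "from h import *; rep()"
```

```text
t 17.4167 pos [499.  107.2 320.9] th 5.15 turn 2.699 F [-3.2 -1.3  6.8] T [0.13 0.5  0.22] w 0.0176 j6 0.03 tilt [-0.0041 -0.0024]
```

Call:
apply_moves --motion '[[[0, 0, 0], [0, -3, 0]], [[0, 0.3, 0], [0, 0, 0]]]'

```text
t: 17.58
eef_pos: [0.4989, 0.1074, 0.3199]
eef_rot: [-1.269, 1.114, -1.106]
wrist_force: [3.5, 1.4, -9.0]
gripper_width: 0.0179
```

```bash
python3 -c "from h import *; rep()"
```

```text
t 17.5833 pos [498.9 107.4 319.9] th 7.68 turn 2.743 F [ 3.5  1.4 -9. ] T [ 0.15 -0.66  0.26] w 0.0179 j6 -0.02 tilt [-0.0043 -0.0026]
```

Call:
apply_moves --motion '[[[0, 0, 0], [0, -2, 0]], [[0, 0.4, 0], [0, 0, 0]]]'

```text
t: 17.75
eef_pos: [0.499, 0.1074, 0.3184]
eef_rot: [-1.28, 1.094, -1.086]
wrist_force: [1.7, 2.5, -5.4]
gripper_width: 0.0176
```

```bash
python3 -c "from h import *; rep()"
```

```text
t 17.75 pos [499.  107.4 318.4] th 9.2 turn 2.77 F [ 1.7  2.5 -5.4] T [ 0.23 -0.55  0.1 ] w 0.0176 j6 -0.04 tilt [-0.004  -0.0026]
```

Caught at about 2.77. Lower and let go.

Call:
apply_moves --motion '[[[0, 1.5, 0], [0, 0, 0]], [[0, 1.5, 0], [0, 0, 0]], [[0, 1, 0], [0, 0, 0]], [[0, 0, 0], [0, 0, 0]]]'

```text
t: 18.08
eef_pos: [0.499, 0.1076, 0.315]
eef_rot: [-1.276, 1.102, -1.095]
wrist_force: [0.7, 0.3, -7.9]
gripper_width: 0.0178
```

```bash
python3 -c "from h import *; rep()"
```

```text
t 18.0833 pos [499.  107.6 315. ] th 8.56 turn 2.759 F [ 0.7  0.3 -7.9] T [ 0.1  -0.24  0.32] w 0.0178 j6 -0.03 tilt [-0.0035 -0.0031]
```

Call:
apply_moves --motion '[[[0, 0, 0], [0, 0, 0]], [[0, 0, 0], [0, 0, 0]], [[0, 0, 0], [0, 0, 0]], [[0, 0, 0], [0, 0, 0]], [[0, 0, 0], [0, 0, 0]], [[0, 0, 0], [0, 0, 0]], [[0, 0, 0], [0, 0, 0]], [[0, 0, 0], [0, 0, 0]], [[0, 0, 0], [0, 0, 0]], [[0, 0, 0], [0, 0, 0]]]' --fingers 0

```text
t: 18.92
eef_pos: [0.4994, 0.1071, 0.3155]
eef_rot: [-1.273, 1.106, -1.1]
wrist_force: [-0.8, -0.1, 0.1]
gripper_width: 0.0798
```

Call:
apply_moves --motion '[[[0, -15, 0], [0, 0, 0]], [[0, -25, 0], [0, 0, 0]], [[0, -30, 0], [0, 0, 0]], [[0, -30, 0], [0, 0, 0]], [[0, -20, 0], [0, 0, 0]], [[0, 0, 0], [0, 0, 0]], [[0, 0, 0], [0, 0, 0]]]'

```text
t: 19.5
eef_pos: [0.4992, 0.1068, 0.4396]
eef_rot: [-1.276, 1.108, -1.099]
wrist_force: [0.1, 0.9, -0.0]
gripper_width: 0.0928
```

```bash
python3 - <<'E'
from h import *
rep()
p=manip.read_camera("scene")
a=p["image"][100:310,140:420][:,:,::-1]; cv2.imwrite("pics/s3z.png",cv2.resize(a,None,fx=2.8,fy=2.8))
for t in (2.7,2.75,2.8):
  a=-1.0385+t; print(t,[proj(p,[.499+.055*np.cos(a),.106+.055*np.sin(a),z]) for z in (.1595,.1675)])
for n in ("selector_nose","selector_grip"):
  for q in manip.place_of(p,n): print(q)
a=-1.0385+2.77;print([proj(p,[.499-.036*np.cos(a),.106-.036*np.sin(a),z]) for z in (.1595,.1675)])
print([proj(p,[.499,.106,z]) for z in (.142,.15)])
E
```

```text
t 19.5 pos [499.2 106.8 439.6] th 8.2 turn 2.752 F [ 0.1  0.9 -0. ] T [-0.02 -0.06  0.04] w 0.0928 j6 -0.03 tilt [-0.0027 -0.0055]
2.7 [array([272.99064307, 161.94278593]), array([272.98135652, 158.54220377])]
2.75 [array([271.80485755, 161.62061872]), array([271.78903465, 158.22217566])]
2.8 [array([270.59159383, 161.32992531]), array([270.56909598, 157.93340276])]
{'point': [268.3, 160.5], 'p': 0.58}
{'point': [255.9, 184.0], 'p': 0.74}
[array([250.61309362, 183.75030193]), array([250.46856132, 180.20475757])]
[array([259.39137682, 182.01415498]), array([259.30357888, 178.61361568])]
```

View pics/s3z.png

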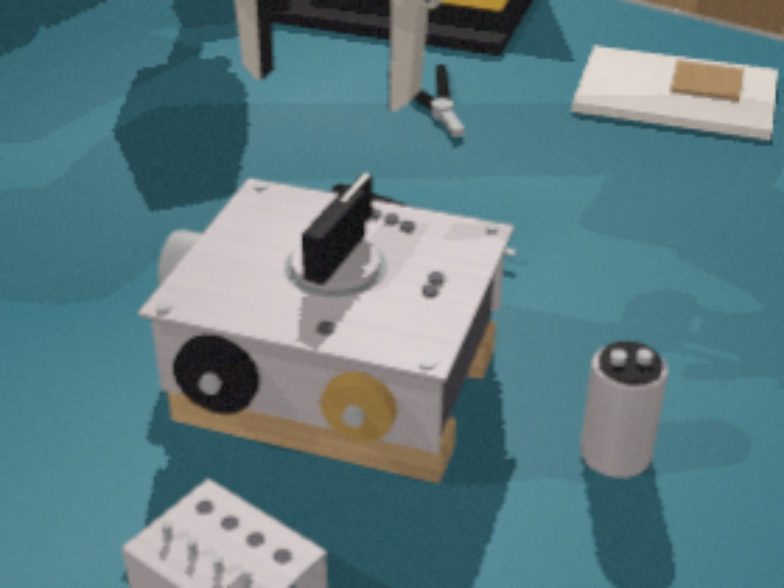

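The knob's nose tip at (367,178) in the crop is full-frame (271,163). That matches home height and turn ≈2.75, and the skirt sits down on the plate. The hand is clear and the bystanders haven't moved.

```bash
python3 -c "from h import *; print(manip.finish_job())"
```

```text
the job is handed in; nothing more can be done
None
```

The knob is at the three-stud place, dropped home and let go, and the job was handed in at about 19.6 s of the 64 s allowed. `finish_job` gives no verdict, so the result rests on my own checks below.

- **First to second:** I pulled the knob out about 10 mm and turned it counter-clockwise, then slid it round the ring until it dropped at about 1.42 rad. I let go there; the camera and forces agreed it was home.
- **Second to third:** I turned the hand back half a turn above the knob and gripped it again. I pulled it out about 10.7 mm and felt for the third notch, which caught at about 2.76 rad.
- **Final checks:** The last picture shows the nose near the three studs at home height, at about 2.75 rad (limit 2.93). The hand was about 120 mm above its grip height with no wrist force. The bracket and capacitor looked unmoved; I did not re-measure any of the three bystanders, and the screwdriver was mostly hidden behind the unit in that view.
- **Off or disagreeing:**
  - While turning back, the hand sank about 28 mm and tilted about 2°. I corrected this before gripping, and nothing was touched.
  - The second grip briefly showed about 25 N at the wrist as it closed.
  - The network's nose point in the last picture was 2–4 px from the nose tip I read by eye. It would mean up to about 0.15 rad more turn, but the hand angle and the picture both gave about 2.75.

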